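Retune the bonder's generator modules

TASK

Before tuning, reset the peak indicator: turn its knob back until the pointer is fully home at the zero stop, and leave it there. Then take the yellow tuning tool from its stand and with it turn the slotted core of every module until its red pointer stands at the green mark. Put the tool back in its stand and set all the modules, upright and flat on its floor, in the green tray; leave the magazine, bottle and cup alone.

Things in the scene. Friction and masses are not known exactly. Their poses are not given: they have to be found in the camera images.
- reset_knob (a joint): Reset knob of the peak indicator, rad. 0 = red pointer at its zero stop (a hard stop beside the red pin); grows counter-clockwise seen from above, to 2.9 at most. So it is reset by turning it clockwise. Friction about 0.03 N m; it stays where it is left.
- knob_grip (a point): Point on the knob's axis, 77 mm above the table, at mid height of its black bar grip (46 long, 14 wide, 26 high, top at 87 mm). x = along the bar towards the red pointer, turning with the knob; z up.
- meter: Fixed white peak indicator, 110 x 110 x 50 mm with a round pale dial on top and the knob (disc 48 mm across, 53 to 61 mm high, under the bar) in its middle. Origin: centre of its underside. The zero stop is at its +x direction.
- stand: Fixed blue upright tool stand, 44 x 40 mm, 88 high, on a 90 x 80 x 4 mm foot. Origin: centre of the underside. Pocket open at the top, 28 (x) x 24 mm (y), 22 deep; below it (66 mm high and down) a gap 14 mm wide in y, 28 mm long in x, takes the shank. The tool's handle rests on the ledges at 66 mm.
- tuner: Loose plastic tuning tool, 50 g, 126 mm long, at the start upright in the stand, axes parallel to the stand's. Origin: centre of the blade tip (6 mm above the table in the stand); z up the tool. White flat blade 15 mm wide (x), 3 thick (y), 16 long; round shank 10 mm across to z = 60; yellow handle 24 (x) x 20 mm (y), z = 60 to 126, gripped across y. Same after half a turn.
- tuner_grip (a point): Point in the middle of the tool's handle, 108 mm above the blade tip, where it is best gripped. Axes as the tool's.
- tray: Fixed green outgoing tray, 160 (x) x 310 mm (y), 28 mm high, walls and floor 5 mm. Origin: centre of the underside.
- magazine: Bystander: loose open aluminium strip magazine, 70 x 150 x 50 mm. Origin: centre of the underside. Leave alone.
- solvent: Bystander: loose amber bottle, 60 mm across, 130 mm high. Origin: centre of the underside. Leave alone.
- swab_cup: Bystander: loose white cup, 68 mm across, 70 mm high. Origin: centre of the underside. Leave alone.
- mod_a: Loose tuning module (may be absent), grey and aluminium block 100 (x) x 50 (y) x 56 mm (z), 0.35 kg. Origin: centre of the underside; z up. In the middle of its top a 24 mm bore shows the slotted brass core 10 mm down. A green mark on the top points to +x from the bore; a blue band lies at the -x end.
- core_a (a joint): Turn of the core of mod_a, rad, counter-clockwise positive seen from above, -2.2 to 2.2; 0 = red pointer exactly at the green mark. Friction about 0.03 N m; it stays where it is left.
- slot_a (a point): Mouth of the core's screw slot in mod_a: on the core's axis, 46 mm above the module's underside, 10 mm below its top. x = along the slot and towards the red pointer of the white dial ring (which lies around the bore and turns with the core); z up. Slot 17 mm long, 5.5 mm wide, 11 mm deep.
- mod_b: Loose tuning module (may be absent), grey and aluminium block 100 (x) x 50 (y) x 56 mm (z), 0.35 kg. Origin: centre of the underside; z up. In the middle of its top a 24 mm bore shows the slotted brass core 10 mm down. A green mark on the top points to +x from the bore; a blue band lies at the -x end.
- core_b (a joint): Turn of the core of mod_b, rad, counter-clockwise positive seen from above, -2.2 to 2.2; 0 = red pointer exactly at the green mark. Friction about 0.03 N m; it stays where it is left.
- slot_b (a point): Mouth of the core's screw slot in mod_b: on the core's axis, 46 mm above the module's underside, 10 mm below its top. x = along the slot and towards the red pointer of the white dial ring (which lies around the bore and turns with the core); z up. Slot 17 mm long, 5.5 mm wide, 11 mm deep.
- mod_c: Loose tuning module (may be absent), grey and aluminium block 100 (x) x 50 (y) x 56 mm (z), 0.35 kg. Origin: centre of the underside; z up. In the middle of its top a 24 mm bore shows the slotted brass core 10 mm down. A green mark on the top points to +x from the bore; a blue band lies at the -x end.
- core_c (a joint): Turn of the core of mod_c, rad, counter-clockwise positive seen from above, -2.2 to 2.2; 0 = red pointer exactly at the green mark. Friction about 0.03 N m; it stays where it is left.
- slot_c (a point): Mouth of the core's screw slot in mod_c: on the core's axis, 46 mm above the module's underside, 10 mm below its top. x = along the slot and towards the red pointer of the white dial ring (which lies around the bore and turns with the core); z up. Slot 17 mm long, 5.5 mm wide, 11 mm deep.
Things that resemble listed ones, but are neither listed nor needed, are in the scene too. Leave any pink or purple look-alike of the mod_a alone.

How it is judged (in metres and radians):
On the way, in this order (a step that is already met when the one before it is completed fails the run):
1. the peak pointer is at its zero stop while no core has yet been tuned (value of joint reset_knob below 0.08 rad and value of joint each of core_a, core_c above 0.35 rad and value of joint core_b below -0.35 rad), for 0.2 s.
2. every core's red pointer stands at its green mark (value of joint core_a between -0.15 and 0.15 rad and value of joint core_b between -0.15 and 0.15 rad and value of joint core_c between -0.15 and 0.15 rad), for 0.2 s.
At the end, for the whole second after the job is handed in: The knob is within 0.08 rad of its zero stop; every module present has its core within 0.15 rad of the green mark and stands at rest, upright and flat on the tray's floor; the tool is back upright in the stand's pocket, its handle resting on the ledges (within 6 mm) (all of step 2 and value of joint reset_knob below 0.08 rad and x of mod_a in the frame of tray between -0.075 and 0.075 m and y of mod_a in the frame of tray between -0.15 and 0.15 m and z of mod_a in the frame of tray between 0.002 and 0.009 m and angle between each of mod_a, mod_b, mod_c's own z axis and vertical below 0.08 rad and linear speed of each of mod_a, mod_b, mod_c, tuner below 0.02 m/s and x of mod_b in the frame of tray between -0.075 and 0.075 m and y of mod_b in the frame of tray between -0.15 and 0.15 m and z of mod_b in the frame of tray between 0.002 and 0.009 m and x of mod_c in the frame of tray between -0.075 and 0.075 m and y of mod_c in the frame of tray between -0.15 and 0.15 m and z of mod_c in the frame of tray between 0.002 and 0.009 m and x of tuner in the frame of stand between -0.006 and 0.006 m and y of tuner in the frame of stand between -0.006 and 0.006 m and z of tuner in the frame of stand between 0.001 and 0.012 m and angle between tuner's own z axis and vertical below 0.1 rad); the robot touches nothing.
It fails at once if the magazine is pushed more than 30 mm or tipped over (distance of magazine from where it was at the start of the episode above 0.03 m or angle between magazine's own z axis and vertical above 0.5 rad).
It fails at once if the bottle is pushed more than 30 mm or tipped over (distance of solvent from where it was at the start of the episode above 0.03 m or angle between solvent's own z axis and vertical above 0.5 rad).
It fails at once if the cup is pushed more than 30 mm or tipped over (distance of swab_cup from where it was at the start of the episode above 0.03 m or angle between swab_cup's own z axis and vertical above 0.5 rad).
Of mod_a, mod_b, mod_c only 2 to 3 are there at a start; the rules pass over those that are not, and their reading is None.
At some moment in a run one of mod_a, mod_b, mod_c may be knocked a few centimetres aside while the robot is not near it.
It also fails if it takes over 210 s, if anything falls off the work surface, if the arm or the gripper's body presses on something with over 40 N, if the wrist force passes 120 N, or if a joint passes its speed limit or range.

ROBOT

A 6-joint arm with a two-finger parallel gripper is mounted at the origin on the work surface. World frame = base frame: x ahead of the robot, y to its left, z up, the work surface at z = 0. Lengths are in m, angles in degrees, forces in N, time in s.
With the tool pointing down it reaches from about 0.325 to 0.925 m from the base axis. Payload 3.1 kg.
Tool frame: the origin (TCP) lies at the very end of the fingers, on their centre line; the grasp point (between the pads) lies robot.grip_point_offset behind it (robot.grip_point_offset is the distance from the TCP to the grasp point, in m); z points along the fingers, y is the line along which they close (so a half turn about z gives the same grasp; the last joint's range is limited). The gripper opens to 85 mm and grips with 20 to 120 N. Pads are 22 mm wide; open, the fingers measure 114 mm over their backs; the gripper's body (76 mm by 85 mm) begins 54 mm behind the grasp point. The pads swing forward as they close: fully open they stand 13 mm farther back than shut.
Start: joints at [64.504, 12.427, 92.441, -0, 75.132, -6.429], TCP at [0.204, 0.591, 0.231] pointing down, gripper open.
Joint ranges: [-157.48, 157.48], [-44.54, 120.13], [17.64, 146.25], [-64.5, 244.5], [7.68, 150.69], [-147.95, 147.95]. Speed limits (degrees/s): [159.86, 159.86, 180, 180, 180, 180].

INTERFACE

Orientations are given as a 3x3 rotation matrix whose columns are the frame's x, y, z axes.
In Python, from workcell import sense, viewer, order, nets, robot gives the robot as it stands. The module is installed in compiled form; this text tells all that it offers.
- The arm moves only by the tool servo_tool, never from a script. Its argument "commands" is a list of rows, each a list of 3 entries, a list of its own where there are three numbers: the shift along the tool's x, y, z in mm, then the turn, a rotation vector about the tool's x, y, z in degrees, then the gripper's target within -1 to 1 (shut at 1, half-way at 0, fully open at -1). A call has 1 to 12 rows; each row is the pose to reach, as a shift and turn from the pose commanded when the call began, along the tool's axes at that moment; what a row does not reach only later rows make up. A row lasts 1/8 s, in which the tool goes at most 62.5 mm and 10.7 degrees, less where a joint would pass 70% of its speed; a pose out of reach is approached as far as the arm can. A call with a gripper value outside its range is refused whole. The fingers move at their own pace and stop on an object; "newtons" is the grip in N (left out, the last holds). Time passes only in rows, so rows that repeat a pose let the fingers close. It gives the time, the measured TCP pose, the force, the opening and the grip force at its end, in the units of the state.
- sense(): the state, without advancing time (a new reading comes with each control period).
- viewer.grab_frame(name): name is "scene" or "top"; returns (picture, depth): 480x640x3 uint8, red, green, blue; 480x640 float32, m along the optical axis (not along the pixel's ray), 0 where there is no reading.
- viewer.camera_model(name): a dict with "fovy" (degrees; the focal length in pixels is half the picture's height over the tangent of half this angle, whatever the lens; pixels are square), "cx", "cy" (the principal point, pixels), "extrinsics" (4x4, takes a point from camera to world coordinates). Camera axes: x right, y up, looking along -z (the intrinsics and any distortion apply to the point x, -y, -z); pixel columns grow to the right and rows downward; lengths in m; the calibration is good to about 2 mm. A picture is of the moment at which its call begins. camera_model takes no time and is no camera call.
- order.close_job(): hands the job in; it is judged then, once.
Trained networks look in the newest picture that a camera, given by its name, has taken for a name from the list of things; names that differ only in an ending like _2 or _b are one class to them, and where a whole thing is asked for, a point or a joint stands for the part that bears it (a point fixed in the world has none). Each returns a list of dicts, best first, with "confidence" (0 to 1); they miss things now and then, are a little off and sometimes report something else, mostly with a low value. They report only what shows in the picture. A call takes as long as a camera call. They do not tell look-alikes from the thing itself.
- nets.regions_of(query, camera): "region" (480x640 bool, what is visible of it) and "bbox" ([left, top, width, height] in pixels, round what is visible of it).
The state is a dict: "time": time; "joint_positions": joint angles; "dq": joint speeds; "joint_efforts": joint torques, N m; "position": TCP position; "orientation": TCP orientation; "wrist_force": force on the tool from outside, world axes, zero at the start; "wrist_torque": the same for the moment, N m; "width": finger opening in m; "finger_force": force on a finger pad.
Only numpy, scipy, OpenCV 4.12 (cv2) and the standard library are available. Lean on these libraries where they do the work, as an engineer would, in place of code of your own. Each camera call takes 0.05 s, during which the arm holds its last target. There are 200 camera calls.

## Working session

There is one attempt and no reset: what is moved stays moved. The work goes in short steps, Python scripts to look and compute and a tool call to move; the robot and the scene stay as the last step left them, time stands still between calls to the robot, and variables do not carry over. Pictures are saved under pics/ and viewed, at most 14 in all, crops included, and the job is handed in when it is done.

Besides the shell and the picture viewer there is one more tool, called after ">>>" as a command line: name --argument value ..., lists and objects as JSON in quotes. servo_tool: Moves the arm, as the interface text tells. Its arguments: {"type":"object","properties":{"commands":{"type":"array","items":{"type":"array"}},"newtons":{"type":"number"}},"required":["commands"]}

```bash
mkdir -p pics; python3 - <<'E'
from workcell import sense, viewer, robot
import cv2
for n in("scene","top"):
    p,d=viewer.grab_frame(n); cv2.imwrite(f"pics/{n}0.png",p[:,:,::-1]); m=viewer.camera_model(n); print(n,m)
print(sense(),robot.grip_point_offset)
E
```

```text
scene {'fovy': 54.281878542459864, 'cx': 316.0880939334791, 'cy': 236.6721733074374, 'extrinsics': array([[ 0.49320559, -0.59735296,  0.63239046,  1.24421864],
       [ 0.86983598,  0.348305  , -0.34938374, -0.31292708],
       [-0.01155935,  0.72239399,  0.69138507,  0.79014752],
       [ 0.        ,  0.        ,  0.        ,  1.        ]])}
top {'fovy': 45.34178611116058, 'cx': 315.24942837561474, 'cy': 241.7030093616552, 'extrinsics': array([[-2.59214039e-02,  9.79873921e-01, -1.97927207e-01,
         3.18304559e-01],
       [-9.99663614e-01, -2.55785905e-02,  4.28890247e-03,
         6.04038094e-02],
       [-8.60115309e-04,  1.97971802e-01,  9.80207338e-01,
         1.57148979e+00],
       [ 0.00000000e+00,  0.00000000e+00,  0.00000000e+00,
         1.00000000e+00]])}
{'time': 0.1, 'joint_positions': array([ 6.45041973e+01,  1.24730568e+01,  9.25201268e+01, -1.35715913e-04,
        7.51324872e+01, -6.42787340e+00]), 'dq': array([ 0.00721234, -0.07182489, -0.22314781,  0.00576076,  0.01401713,
       -0.03602325]), 'joint_efforts': array([-7.33886700e-04, -3.98072469e+01, -3.04971027e+01, -1.57919653e-04,
        4.21843113e-03, -3.30441509e-06]), 'position': array([0.20383315, 0.59004646, 0.23008445]), 'orientation': array([[-9.45132006e-01,  3.26687319e-01, -9.42057537e-04],
       [ 3.26688587e-01,  9.45129961e-01, -1.98075577e-03],
       [ 2.43279012e-04, -2.17983512e-03, -9.99997595e-01]]), 'wrist_force': array([0.21328526, 0.50576093, 0.00212297]), 'wrist_torque': array([ 0.0211322,  0.0143488, -0.0256184]), 'finger_force': 0.0, 'width': 0.08538016080256791} 0.0187
```

View pics/top0.png

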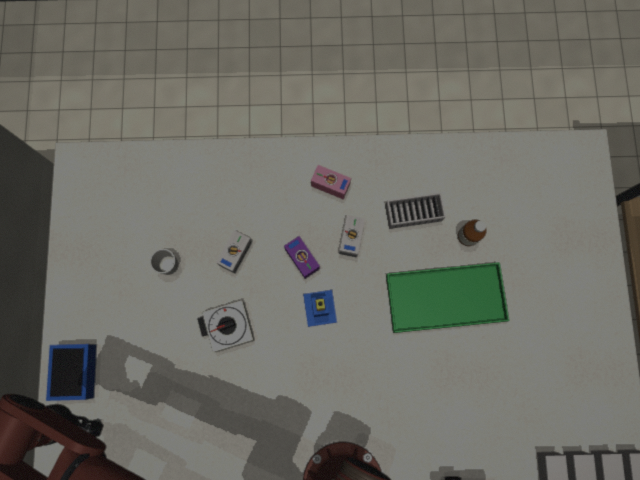

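View pics/scene0.png

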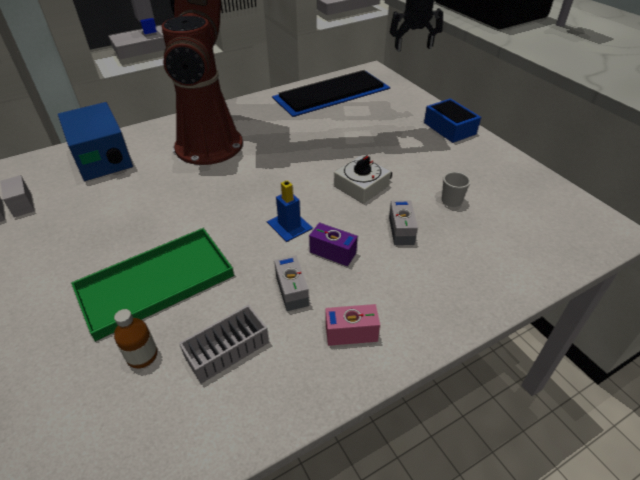

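Candidates in the top view: grey modules at (235,251) and (350,236); pink (331,182) and purple (302,257) are look-alikes. I'll rectify to each top plane to confirm and measure.

```bash
cat > h.py <<'E'
import numpy as np, cv2
from workcell import sense, viewer, order, nets, robot
def cam(n):
    m=viewer.camera_model(n); f=240/np.tan(np.radians(m["fovy"])/2)
    return f,m["cx"],m["cy"],np.array(m["extrinsics"])
def proj(n,P):
    f,cx,cy,E=cam(n); P=np.atleast_2d(P); c=(P-E[:3,3])@E[:3,:3]
    return np.c_[cx+f*c[:,0]/-c[:,2], cy-f*c[:,1]/-c[:,2]]
def cloud(n,d):
    f,cx,cy,E=cam(n); v,u=np.mgrid[:480,:640]
    c=np.stack([(u-cx)/f*d,-(v-cy)/f*d,-d],-1); return c@E[:3,:3].T+E[:3,3]
def ortho(n,p,c,z,half=.08,s=.0005):
    """world patch at height z; image up=+x, left=+y"""
    k=int(2*half/s); a=half-(np.arange(k)+.5)*s
    X,Y=np.meshgrid(c[0]+a,c[1]+a,indexing='ij')
    q=proj(n,np.c_[X.ravel(),Y.ravel(),np.full(X.size,z)]).reshape(k,k,2).astype(np.float32)
    return cv2.remap(p,q[...,0],q[...,1],cv2.INTER_CUBIC)
E
python3 - <<'E'
from h import *
P={}
for n in("scene","top"):
    p,d=viewer.grab_frame(n); P[n]=(p,d,cloud(n,d))
w=P["top"][2]
for nm,u,v in [("table",200,180),("table",450,370),("table",580,300),("modL",235,251),("modR",350,236),("knob",227,325),("meter",238,343),("tool",320,303),("tray",447,298),("cup",165,262),("bottle",474,230)]: print(nm,w[v,u].round(4))
ws=P["scene"][2]
for u,v in [(230,250),(400,300),(290,280),(403,213),(15,190),(287,184)]: print(u,v,ws[v,u].round(4))
rows=[]
for (u,v,z) in [(235,251,.056),(350,236,.056),(227,325,.061),(320,303,.08)]:
    c=w[v,u][:2]
    print(c.round(4))
    rows.append(np.vstack([cv2.resize(ortho(n,P[n][0],c,z,.08,.0008),(200,200)) for n in("top","scene")]))
cv2.imwrite("pics/o1.png",np.hstack(rows)[:,:,::-1])
E
```

```text
table [0.8233 0.3773 0.0012]
table [ 2.77e-01 -2.97e-01  2.00e-04]
table [ 0.4543 -0.6659 -0.0007]
modL [0.6089 0.2729 0.0326]
modR [ 0.639  -0.0407  0.0493]
knob [0.4064 0.2855 0.0867]
meter [0.3613 0.2625 0.048 ]
tool [0.4517 0.0463 0.1374]
tray [ 0.4685 -0.3011  0.0071]
cup [0.5879 0.4693 0.0073]
bottle [ 0.6346 -0.3614  0.106 ]
230 250 [ 0.4601 -0.1136  0.0019]
400 300 [7.819e-01 1.444e-01 5.000e-04]
290 280 [ 0.659  -0.0529  0.0569]
403 213 [0.5982 0.2849 0.0469]
15 190 [ 0.041  -0.5219  0.0605]
287 184 [0.4552 0.0485 0.1317]
[0.6089 0.2729]
[ 0.639  -0.0407]
[0.4064 0.2855]
[0.4517 0.0463]
```

View pics/o1.png

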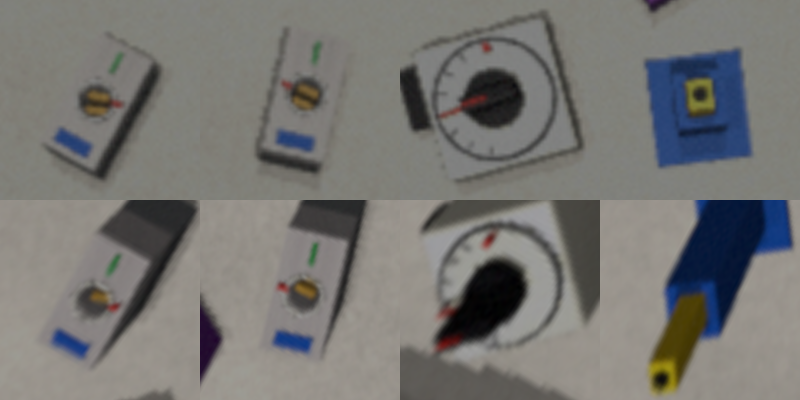

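o1 shows left module with its pointer clockwise from green (negative, mod_b) and right module with its pointer counter-clockwise (mod_a/c). The knob pointer is at about +90°. Next I check for a third module and fit the poses.

```bash
python3 - <<'E'
from h import *
P={}
for n in("scene","top"):
    p,d=viewer.grab_frame(n); P[n]=(p,d,cloud(n,d))
    for q in("mod_a","stand","tuner","meter","tray"):
        print(n,q,[(round(r["confidence"],2),[int(x) for x in r["bbox"]]) for r in nets.regions_of(q,n)])
ps=P["scene"][0]; 
a=cv2.resize(ps[150:240,0:90],(400,400)); b=cv2.resize(P["top"][0][380:480,380:480],(400,400))
cv2.imwrite("pics/o2.png",np.hstack([a,b])[:,:,::-1])
def cen(n,c,z,sel):
    s=.0005;half=.075;o=ortho(n,P[n][0],c,z,half,s).astype(int);m=sel(o[...,0],o[...,1],o[...,2])
    i,j=np.nonzero(m); a=half-.5*s
    return np.array([c[0]+a-i.mean()*s,c[1]+a-j.mean()*s]),len(i)
for nm,c in(("L",(.609,.273)),("R",(.639,-.041))):
    for n in P:
        b,k=cen(n,c,.056,lambda r,g,b:(b>r+40)&(b>g+25)&(r<80)); 
        g,k2=cen(n,c,.056,lambda r,g,b:(g>r+25)&(g>b+20))
        r,k3=cen(n,c,.056,lambda r,g,b:(r>g+50)&(r>b+50)&(g<80)&(r>b*2.2)&(g<b+12))
        print(nm,n,"blue",b.round(4),k,"green",g.round(4),k2,"yaw",np.degrees(np.arctan2(*(g-b)[::-1])).round(1),"dist",np.linalg.norm(g-b).round(4),"red",r.round(4),k3)
    w=P["top"][2]; m=(abs(w[...,2]-.056)<.008)&(np.hypot(w[...,0]-c[0],w[...,1]-c[1])<.07)
    R=cv2.minAreaRect(w[m][:,:2].astype(np.float32)*1000); print(R,m.sum())
w=P["top"][2]
for nm,c,z,rr in(("meter",(.406,.286),.05,.075),("tray",(.47,-.3),.028,.19),("handle",(.452,.046),.132,.03),("knob",(.406,.286),.086,.03)):
    m=(abs(w[...,2]-z)<.006)&(np.hypot(w[...,0]-c[0],w[...,1]-c[1])<rr)
    print(nm,cv2.minAreaRect(w[m][:,:2].astype(np.float32)*1000),m.sum())
E
```

```text
scene mod_a [(0.95, [323, 308, 55, 37]), (0.88, [273, 255, 35, 55]), (0.88, [306, 226, 51, 40]), (0.73, [388, 199, 32, 44])]
scene stand [(0.75, [267, 193, 45, 46])]
scene tuner [(0.58, [279, 179, 13, 24])]
scene meter [(0.85, [330, 157, 64, 44])]
scene tray [(0.82, [70, 228, 162, 113])]
top mod_a [(0.95, [339, 218, 24, 38]), (0.8, [307, 165, 42, 31]), (0.75, [285, 237, 36, 38]), (0.62, [218, 229, 35, 45]), (0.5, [384, 258, 122, 75])]
top stand []
top tuner [(0.53, [216, 315, 22, 19]), (0.48, [315, 297, 11, 15])]
top meter [(0.74, [197, 304, 58, 50])]
top tray [(0.61, [385, 256, 121, 77]), (0.53, [196, 303, 60, 49])]
L scene blue [0.5741 0.2966] 1252 green [0.6367 0.2623] 256 yaw -28.7 dist 0.0714 red [0.603  0.2618] 50
L top blue [0.5745 0.2942] 1165 green [0.6387 0.2596] 132 yaw -28.3 dist 0.0729 red [nan nan] 0
((608.431640625, 274.5294189453125), (52.63954162597656, 101.29389953613281), 61.20780563354492) 647
R scene blue [ 0.6058 -0.035 ] 1348 green [ 0.6755 -0.0514] 261 yaw -13.3 dist 0.0717 red [ 0.6494 -0.0268] 51
R top blue [ 0.6063 -0.0369] 1137 green [ 0.6765 -0.0536] 163 yaw -13.4 dist 0.0721 red [nan nan] 0
((644.0780029296875, -46.356300354003906), (49.98970031738281, 102.4839859008789), 76.84689331054688) 609
meter ((407.8329162597656, 290.1417236328125), (110.30220031738281, 110.09357452392578), 15.540306091308594) 1204
tray ((519.1016845703125, -294.22882080078125), (257.1833801269531, 312.6301574707031), 4.248958110809326) 692
handle ((451.22039794921875, 46.29815673828125), (20.022449493408203, 23.110336303710938), 88.61004638671875) 69
knob ((407.50390625, 290.1065368652344), (14.27806282043457, 45.932838439941406), 18.47054672241211) 96<stdin>:13: RuntimeWarning: Mean of empty slice.
  ret = ret.dtype.type(ret / rcount)
```

View pics/o2.png

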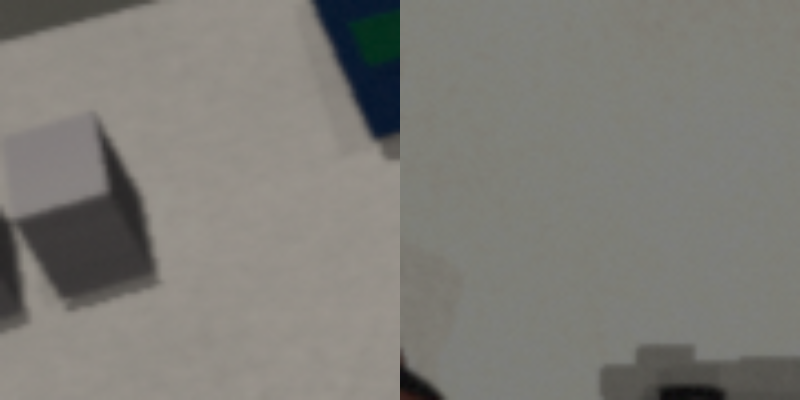

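Only a plain grey block at the scene's left edge – scenery; so two modules: L (b) and R (a/c). Start with the knob.

```bash
cat >> h.py <<'E'
from scipy.spatial.transform import Rotation as Ro
def cmd(x,y,z,th):
    """tool shift mm / rotvec deg to TCP at xyz pointing down, finger line at yaw th (deg)"""
    s=sense(); R=np.array(s["orientation"]); t=np.radians(th)
    T=np.array([[-np.sin(t),np.cos(t),0],[np.cos(t),np.sin(t),0],[0,0,-1]]).T
    print("shift",(R.T@(np.array([x,y,z])-s["position"])*1000).round(1),"rot",Ro.from_matrix(R.T@T).as_rotvec(degrees=True).round(1),
     "| t",round(s["time"],1),"pos",s["position"].round(4),"j6",s["joint_positions"][5].round(1),"yaw",np.degrees(np.arctan2(R[1,1],R[0,1])).round(1))
E
python3 -c "
from h import *
cmd(.4077,.2901,.065,18.5)"
```

```text
shift [-290.6 -217.7  166.3] rot [ 0.   0.  52.4] | t 0.8 pos [0.2042 0.5907 0.2313] j6 -6.4 yaw 70.9
```

>>> servo_tool --commands '[[[-290.6,-217.7,60],[0,0,52.4],-0.3],[[-290.6,-217.7,60],[0,0,52.4],-0.3],[[-290.6,-217.7,60],[0,0,52.4],-0.3],[[-290.6,-217.7,60],[0,0,52.4],-0.3],[[-290.6,-217.7,60],[0,0,52.4],-0.3],[[-290.6,-217.7,60],[0,0,52.4],-0.3],[[-290.6,-217.7,60],[0,0,52.4],-0.3],[[-290.6,-217.7,110],[0,0,52.4],-0.3],[[-290.6,-217.7,140],[0,0,52.4],-0.3],[[-290.6,-217.7,160],[0,0,52.4],-0.3],[[-290.6,-217.7,166],[0,0,52.4],-0.3],[[-290.6,-217.7,166],[0,0,52.4],-0.3]]' --newtons 30

```text
time: 2.3
position: [0.4075, 0.2908, 0.0656]
orientation: [[-0.319, 0.948, 0.0], [0.948, 0.319, 0.0], [0.0, 0.0, -1.0]]
wrist_force: [0.4, -0.2, -0.3]
width: 0.0557
finger_force: 0.0
```

>>> servo_tool --commands '[[[0,0,0],[0,0,0],1],[[0,0,0],[0,0,0],1],[[0,0,0],[0,0,0],1],[[0,0,0],[0,0,0],1],[[0,0,0],[0,0,0],1],[[0,0,0],[0,0,0],1]]'

```text
time: 3.05
position: [0.4082, 0.2904, 0.0664]
orientation: [[-0.318, 0.948, 0.001], [0.948, 0.318, 0.001], [0.0, 0.001, -1.0]]
wrist_force: [-2.4, -0.3, 5.5]
width: 0.0132
finger_force: 32.2
```

```bash
python3 -c "
from h import *
cmd(.4077,.2901,.065,18.5)
s=sense();print(s['width'],s['wrist_force'],s['wrist_torque'],s['finger_force'])"
```

```text
shift [-0.1 -0.5  1.4] rot [ 0. -0.  0.] | t 3.0 pos [0.4082 0.2904 0.0664] j6 8.9 yaw 18.5
0.013217334252380267 [-2.42341842 -0.25906395  5.53441248] [-0.04520877  0.29771616 -0.02273978] 32.155932784080505
```

>>> servo_tool --commands '[[[0,0,-1],[0,0,10],1],[[0,0,-1],[0,0,20],1],[[0,0,-1],[0,0,30],1],[[0,0,-1],[0,0,40],1],[[0,0,-1],[0,0,50],1],[[0,0,-1],[0,0,60],1],[[0,0,-1],[0,0,70],1],[[0,0,-1],[0,0,80],1],[[0,0,-1],[0,0,88],1],[[0,0,-1],[0,0,92],1],[[0,0,-1],[0,0,92],1]]'

```text
time: 4.42
position: [0.4068, 0.291, 0.0665]
orientation: [[0.959, 0.284, -0.002], [0.284, -0.959, 0.002], [-0.001, -0.002, -1.0]]
wrist_force: [-4.1, 3.6, 3.0]
width: 0.0132
finger_force: 31.7
```

```bash
python3 -c "
from h import *
cmd(.4077,.2901,.065,-74.5)
s=sense();print(s['width'],s['wrist_force'],s['wrist_torque'],s['finger_force'])"
```

```text
shift [0.6 1.1 1.4] rot [-0.1  0.1  1. ] | t 4.4 pos [0.4068 0.291  0.0665] j6 100.8 yaw -73.5
0.013176848433591284 [-4.14348862  3.59882254  2.98197621] [0.61383634 0.60058576 0.02422747] 31.715584695339203
```

>>> servo_tool --commands '[[[0,0,0],[0,0,2],1],[[0,0,0],[0,0,4],1],[[0,0,0],[0,0,4],1],[[0,0,0],[0,0,4],1]]'

```text
time: 4.92
position: [0.4067, 0.291, 0.0665]
orientation: [[0.975, 0.221, -0.001], [0.221, -0.975, 0.001], [-0.001, -0.002, -1.0]]
wrist_force: [-3.9, 4.6, 2.4]
width: 0.0134
finger_force: 37.7
```

```bash
python3 -c "
from h import *
cmd(.4077,.2901,.065,-74.5)
s=sense();print(s['width'],s['wrist_force'],s['wrist_torque'],s['finger_force'])"
```

```text
shift [0.7 1.1 1.5] rot [-0.1  0.1 -2.7] | t 4.9 pos [0.4067 0.291  0.0665] j6 104.6 yaw -77.2
0.013439247433071774 [-3.92906841  4.62876535  2.41913313] [0.72077482 0.65289104 0.79946992] 37.71490395069122
```

>>> servo_tool --commands '[[[0,0,0],[0,0,0],-0.4],[[0,0,0],[0,0,0],-0.4],[[0,0,0],[0,0,0],-0.4],[[0,0,0],[0,0,0],-0.4],[[0,0,-60],[0,0,0],-0.4],[[0,0,-120],[0,0,0],-0.4],[[0,0,-180],[0,0,0],-0.4],[[180,0,-180],[0,0,0],-0.4],[[180,0,-180],[0,0,0],-0.4],[[180,0,-180],[0,0,0],-0.4],[[180,0,-180],[0,0,0],-0.4],[[180,0,-180],[0,0,0],-0.4]]'

```text
time: 6.42
position: [0.5828, 0.3288, 0.2454]
orientation: [[0.976, 0.217, -0.002], [0.217, -0.976, -0.001], [-0.002, 0.0, -1.0]]
wrist_force: [0.4, -0.2, 0.6]
width: 0.0598
finger_force: 0.0
```

```bash
python3 - <<'E'
from h import *
print(sense()["position"])
P={}
for n in("scene","top"):
    p,d=viewer.grab_frame(n); P[n]=(p,d,cloud(n,d))
t=[cv2.resize(ortho(n,P[n][0],c,z,.07,.0005),(260,260)) for n,c,z in(("top",(.4077,.29),.06),("scene",(.4077,.29),.06),("top",(.452,.046),.088))]
cv2.imwrite("pics/o3.png",np.hstack(t)[:,:,::-1])
for n in P:
    p,w=P[n][0].astype(int),P[n][2]; r=np.hypot(w[...,0]-.452,w[...,1]-.046)
    blue=(p[...,2]>p[...,0]+35)&(r<.07)
    for nm,m in(("handletop",(p[...,0]>p[...,2]+30)&(abs(w[...,2]-.132)<.004)&(r<.035)),("standtop",blue&(abs(w[...,2]-.088)<.004)),("foot",blue&(abs(w[...,2]-.004)<.006))):
        if m.sum()>5: print(n,nm,m.sum(),np.round(cv2.minAreaRect(w[m][:,:2].astype(np.float32)*1000)[0],1),cv2.minAreaRect(w[m][:,:2].astype(np.float32)*1000)[1:])
m=(abs(P["top"][2][...,2]-.086)<.006)&(np.hypot(P["top"][2][...,0]-.4077,P["top"][2][...,1]-.29)<.03)
print(cv2.minAreaRect(P["top"][2][m][:,:2].astype(np.float32)*1000))
E
```

```text
[0.58279353 0.32877369 0.24535028]
scene handletop 55 [453.   48.3] ((25.72329330444336, 19.703317642211914), 3.2742254734039307)
scene standtop 107 [452.7  48.1] ((46.38096618652344, 40.0963249206543), 6.900937557220459)
scene foot 470 [450.7  48.7] ((96.84949493408203, 80.73335266113281), 7.44151496887207)
top handletop 46 [451.1  46.4] ((24.219825744628906, 18.460538864135742), 7.796041488647461)
top standtop 113 [451.5  45.9] ((44.420310974121094, 39.67873764038086), 6.745183944702148)
top foot 585 [451.5  46.5] ((90.07022094726562, 79.5179672241211), 6.964864253997803)
((0.0, 0.0), (0.0, 0.0), 0.0)
```

View pics/o3.png

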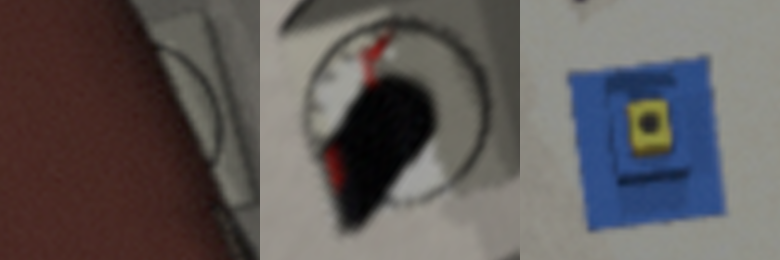

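Pointer now lies against the pin (scene crop, (370,70)) – reset done. Stand at about (0.452, 0.047), yaw 6.9°. Taking the tool.

```bash
python3 -c "
from h import *
cmd(.4518,.047,.0955,-83.1)"
```

```text
shift [-188.6  246.8  151.1] rot [0.  0.  5.7] | t 6.5 pos [0.5823 0.329  0.2465] j6 100.9 yaw -77.4
```

>>> servo_tool --commands '[[[-188.6,246.8,30],[0,0,5.7],-0.4],[[-188.6,246.8,30],[0,0,5.7],-0.4],[[-188.6,246.8,30],[0,0,5.7],-0.4],[[-188.6,246.8,30],[0,0,5.7],-0.4],[[-188.6,246.8,30],[0,0,5.7],-0.4],[[-188.6,246.8,30],[0,0,5.7],-0.4],[[-188.6,246.8,80],[0,0,5.7],-0.4],[[-188.6,246.8,120],[0,0,5.7],-0.4],[[-188.6,246.8,145],[0,0,5.7],-0.4],[[-188.6,246.8,151],[0,0,5.7],-0.4],[[-188.6,246.8,151],[0,0,5.7],-0.4]]'

```text
time: 7.9
position: [0.4533, 0.0479, 0.0961]
orientation: [[0.993, 0.12, 0.001], [0.12, -0.993, 0.0], [0.001, 0.0, -1.0]]
wrist_force: [-0.4, -0.3, -0.4]
width: 0.0601
finger_force: 0.0
```

>>> servo_tool --commands '[[[0,0,0],[0,0,0],1],[[0,0,0],[0,0,0],1],[[0,0,0],[0,0,0],1],[[0,0,0],[0,0,0],1],[[0,0,0],[0,0,0],1],[[0,0,0],[0,0,0],1]]' --newtons 50

```text
time: 8.65
position: [0.454, 0.0472, 0.0966]
orientation: [[0.993, 0.119, 0.002], [0.119, -0.993, 0.0], [0.002, 0.0, -1.0]]
wrist_force: [-1.5, 0.3, 5.6]
width: 0.0193
finger_force: 49.0
```

```bash
python3 -c "
from h import *
cmd(.4518,.047,.0955,-83.1)
s=sense();print(s['width'],s['wrist_force'],s['wrist_torque'],s['finger_force'])"
```

```text
shift [-2.2 -0.   1.1] rot [ 0.  -0.1 -0.1] | t 8.7 pos [0.454  0.0472 0.0966] j6 80.3 yaw -83.2
0.01929765807960158 [-1.52992339  0.31641015  5.5604541 ] [0.04094127 0.18451584 0.04892692] 48.96646320819855
```

>>> servo_tool --commands '[[[0,0,-40],[0,0,0],1],[[0,0,-80],[0,0,0],1],[[0,0,-130],[0,0,0],1],[[0,0,-170],[0,0,0],1],[[0,0,-170],[0,0,0],1],[[0,0,-170],[0,0,0],1]]'

```text
time: 9.4
position: [0.4521, 0.0472, 0.2642]
orientation: [[0.993, 0.119, -0.002], [0.119, -0.993, 0.0], [-0.002, -0.0, -1.0]]
wrist_force: [0.6, 0.6, -0.5]
width: 0.0193
finger_force: 50.0
```

```bash
python3 - <<'E'
from h import *
P={n:viewer.grab_frame(n)[0] for n in("scene","top")}
rows=[]
for n in P:
    rows.append(np.hstack([cv2.resize(ortho(n,P[n],c,z,.024,.00012),(200,200)) for c in((.6087,.2767),(.644,-.0452)) for z in(.056,.046)]))
cv2.imwrite("pics/o4.png",cv2.convertScaleAbs(np.vstack(rows),alpha=1.4)[:,:,::-1])
cmd(.644,-.0452,.18,-23)
E
```

```text
shift [180.5 114.8  82.3] rot [ -0.2   0.2 -60.2] | t 9.5 pos [0.4515 0.0473 0.2631] j6 80.3 yaw -83.2
```

View pics/o4.png

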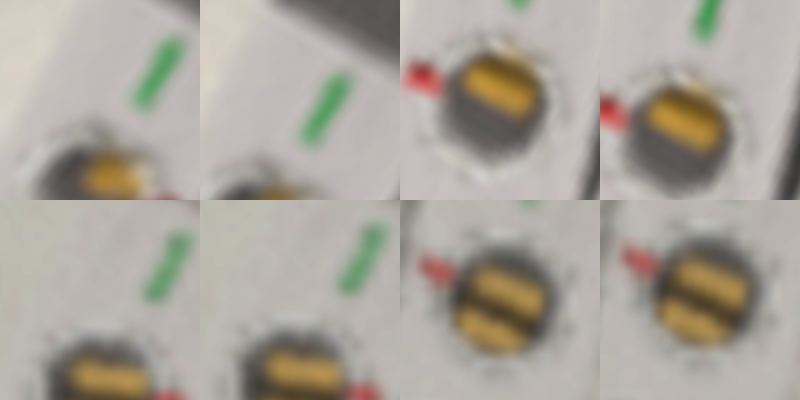

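L was knocked (about 2 cm toward −x); I'll re-measure it later. R slot: about 71° direction, core ≈ +84°. Hover over R.

```bash
python3 -c "
from h import *
cmd(.645,-.045,.166,-19)"
```

```text
shift [181.6 114.7  96.3] rot [ -0.2   0.2 -64.2] | t 9.5 pos [0.4515 0.0473 0.2631] j6 80.3 yaw -83.2
```

>>> servo_tool --commands '[[[181.6,114.7,40],[0,0,-64.2],1],[[181.6,114.7,40],[0,0,-64.2],1],[[181.6,114.7,40],[0,0,-64.2],1],[[181.6,114.7,40],[0,0,-64.2],1],[[181.6,114.7,40],[0,0,-64.2],1],[[181.6,114.7,40],[0,0,-64.2],1],[[181.6,114.7,40],[0,0,-64.2],1],[[181.6,114.7,80],[0,0,-64.2],1],[[181.6,114.7,96],[0,0,-64.2],1],[[181.6,114.7,96],[0,0,-64.2],1],[[181.6,114.7,96],[0,0,-64.2],1]]'

```text
time: 10.88
position: [0.6475, -0.0451, 0.1704]
orientation: [[0.326, 0.945, 0.002], [0.945, -0.326, -0.0], [0.0, 0.002, -1.0]]
wrist_force: [-0.6, 0.1, -0.6]
width: 0.0197
finger_force: 50.1
```

```bash
python3 - <<'E'
from h import *
cmd(.645,-.045,.166,-19)
P={n:viewer.grab_frame(n)[0] for n in("scene","top")}
t=[]
for n in P:
    u,v=proj(n,[[.644,-.045,.08]])[0].astype(int); print(n,u-30,v-30, proj(n,[[.645,-.045,.0754],[.645,-.045,.056]]))
    t.append(cv2.resize(P[n][v-30:v+30,u-30:u+30],(390,390),interpolation=cv2.INTER_CUBIC))
cv2.imwrite("pics/o5.png",cv2.convertScaleAbs(np.hstack(t),alpha=1.4)[:,:,::-1])
E
```

```text
shift [-0.7 -2.4  4.4] rot [ 0.1 -0.  -0. ] | t 10.9 pos [ 0.6475 -0.0451  0.1704] j6 8.8 yaw -19.0
scene 259 236 [[289.82796276 268.18235032]
 [290.29444547 274.44539157]]
top 322 201 [[352.08299536 231.71202669]
 [351.63746649 233.25765713]]
```

View pics/o5.png

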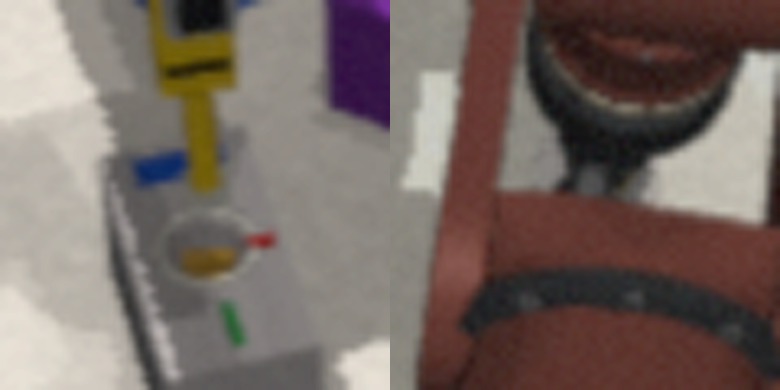

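Top view is blocked by the arm; scene shows the shank ending at (205,190) above the bore ring at (207,240). I'll compare tool and bore in the same scene camera numerically.

```bash
python3 - <<'E'
from h import *
s=sense();R=np.array(s["orientation"]);p0=s["position"]
P,d=viewer.grab_frame("scene")
p=P.astype(int)
m=(p[...,0]>p[...,2]+28)&(p[...,1]>p[...,2]+18); 
for v in range(244,272):
    u=np.nonzero(m[v,275:305])[0]+275
    if len(u): print(v,u.min(),u.max(),round(u.mean(),2))
for h in(0,.016,.03,.045,.06,.09,.126):
    print(h,proj("scene",p0+R@[0,0,.0906-h])[0].round(2))
print(p[260:276,284:298].sum(-1)//3)
E
```

```text
244 283 294 288.5
245 283 294 288.5
246 283 294 288.25
247 283 294 288.5
248 283 294 288.5
249 284 294 289.0
250 284 291 287.5
251 287 291 289.0
252 287 291 289.0
253 287 291 289.0
254 287 291 289.0
255 287 291 289.0
256 288 291 289.5
257 288 291 289.5
258 288 291 289.5
259 288 291 289.5
260 288 291 289.5
261 288 292 290.0
262 288 292 290.0
263 288 292 290.0
264 289 292 290.5
265 290 290 290.0
0 [290.32 267.54]
0.016 [289.92 262.19]
0.03 [289.56 257.4 ]
0.045 [289.17 252.16]
0.06 [288.77 246.8 ]
0.09 [287.95 235.71]
0.126 [286.9  221.72]
[[43 40 38 45 51 51 52 53 53 60 74 82 90 93]
 [35 39 39 45 49 49 53 52 55 67 78 82 90 91]
 [38 39 45 54 55 53 53 52 58 71 79 83 91 91]
 [46 50 55 59 59 53 52 52 57 68 82 88 90 90]
 [68 69 69 70 64 56 54 56 63 70 82 90 91 92]
 [72 72 73 72 68 65 63 65 71 75 83 90 91 92]
 [69 73 71 69 72 70 70 71 74 75 83 90 91 91]
 [68 73 72 72 71 73 72 73 76 79 83 88 91 91]
 [64 69 74 77 79 79 80 84 92 96 91 85 85 90]
 [64 74 83 80 73 73 74 81 85 86 90 94 93 90]
 [67 73 73 70 67 66 66 69 72 75 79 84 93 96]
 [69 68 65 61 63 63 63 66 67 67 68 73 86 94]
 [65 57 58 58 61 62 61 64 66 64 63 65 70 69]
 [62 56 55 59 61 62 64 64 66 66 62 61 58 64]
 [62 55 54 54 55 54 56 59 62 62 62 60 64 81]
 [63 53 54 52 51 51 51 51 57 60 61 63 75 96]]
```

```bash
python3 -c "
from h import *
cmd(.6442,-.0440,.140,-19)"
```

```text
shift [-0.1 -4.  31.1] rot [ 0.2 -0.   0. ] | t 11.0 pos [ 0.6479 -0.0452  0.1711] j6 8.8 yaw -19.0
```

>>> servo_tool --commands '[[[-0.1,-4,10],[0,0,0],1],[[-0.1,-4,20],[0,0,0],1],[[-0.1,-4,28],[0,0,0],1],[[-0.1,-4,31],[0,0,0],1],[[-0.1,-4,31],[0,0,0],1],[[-0.1,-4,31],[0,0,0],1]]'

```text
time: 11.78
position: [0.6434, -0.0439, 0.1387]
orientation: [[0.325, 0.946, 0.001], [0.946, -0.325, -0.0], [0.0, 0.001, -1.0]]
wrist_force: [0.2, -0.0, -0.6]
width: 0.0193
finger_force: 50.1
```

```bash
python3 -c "
from h import *
cmd(.6442,-.0440,.129,-19)
print(sense()['wrist_force'])"
```

```text
shift [0.2 0.8 9.7] rot [ 0. -0.  0.] | t 11.8 pos [ 0.6434 -0.0439  0.1387] j6 8.8 yaw -19.0
[ 0.16004114 -0.01772024 -0.61844274]
```

>>> servo_tool --commands '[[[0,0.7,2],[0,0,0],1],[[0,0.7,4],[0,0,0],1],[[0,0.7,6],[0,0,0],1],[[0,0.7,6],[0,0,0],1]]'

```text
time: 12.28
position: [0.6434, -0.044, 0.132]
orientation: [[0.325, 0.946, -0.001], [0.946, -0.325, 0.0], [-0.0, -0.001, -1.0]]
wrist_force: [0.2, -0.1, -0.1]
width: 0.0195
finger_force: 50.1
```

Blade is below the core's face with no force: in the slot. Go 3 mm deeper and turn.

>>> servo_tool --commands '[[[0,0,3],[0,0,0],1],[[0,0,3],[0,0,10],1],[[0,0,3],[0,0,20],1],[[0,0,3],[0,0,30],1],[[0,0,3],[0,0,40],1],[[0,0,3],[0,0,50],1],[[0,0,3],[0,0,60],1],[[0,0,3],[0,0,70],1],[[0,0,3],[0,0,78],1],[[0,0,3],[0,0,84],1],[[0,0,3],[0,0,84],1],[[0,0,3],[0,0,84],1]]'

```text
time: 13.78
position: [0.6437, -0.0444, 0.1291]
orientation: [[0.975, -0.223, 0.0], [-0.223, -0.975, -0.001], [0.0, 0.001, -1.0]]
wrist_force: [0.1, -2.0, -1.0]
width: 0.0193
finger_force: 49.9
```

```bash
python3 - <<'E'
from h import *
s=sense();print(s["wrist_force"],s["wrist_torque"])
cmd(.6442,-.0440,.129,-103.4)
P,d=viewer.grab_frame("scene")
cv2.imwrite("pics/o6.png",cv2.convertScaleAbs(np.hstack([cv2.resize(ortho("scene",P,(.644,-.0436),.056,.05,.00025),(400,400)),cv2.resize(P[240:310,255:325],(400,400),interpolation=cv2.INTER_CUBIC)]),alpha=1.4)[:,:,::-1])
E
```

```text
[ 0.13281331 -1.97579723 -1.03755851] [-0.41023847 -0.11406906 -0.07475553]
shift [ 0.4 -0.5  0.1] rot [ 0.  -0.   0.5] | t 13.8 pos [ 0.6437 -0.0444  0.1291] j6 92.7 yaw -102.9
```

View pics/o6.png

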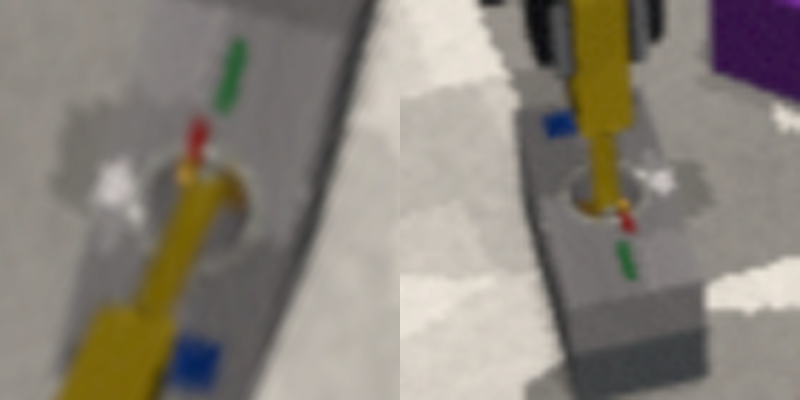

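Red pointer still ~15° ccw of green (blade slack); turn 13° more and re-measure.

>>> servo_tool --commands '[[[0,0,0],[0,0,8],1],[[0,0,0],[0,0,13],1],[[0,0,0],[0,0,13],1],[[0,0,0],[0,0,13],1]]'

```text
time: 14.32
position: [0.6434, -0.0441, 0.1291]
orientation: [[0.9, -0.436, -0.001], [-0.436, -0.9, 0.0], [-0.001, 0.0, -1.0]]
wrist_force: [-0.7, -0.8, -1.2]
width: 0.0194
finger_force: 49.9
```

```bash
cat >> h.py <<'E'
def core(n,P,c,half=.05,s=.00025):
    """yaw of module, centre, pointer yaw from colours on the top plane"""
    o=ortho(n,P,c,.056,half,s).astype(int); r,g,b=o[...,0],o[...,1],o[...,2]
    def cen(m):
        k,l,st,ce=cv2.connectedComponentsWithStats(m.astype(np.uint8))
        if k<2: return None
        i=1+st[1:,4].argmax(); a=half-.5*s
        return np.array([c[0]+a-ce[i][1]*s,c[1]+a-ce[i][0]*s])
    B=cen((b>r+40)&(b>g+25)&(r<80)); G=cen((g>r+25)&(g>b+20)); 
    Rd=cen((r>g+35)&(r>b+30)&(g<b+12)); Y=None
    u=(G-B)/np.linalg.norm(G-B); C=B+.039*u; yaw=np.degrees(np.arctan2(u[1],u[0]))
    q=None if Rd is None else Rd-C
    print(n,"blue",B.round(4),"green",G.round(4),"centre",C.round(4),"yaw",yaw.round(1),"d",np.linalg.norm(G-B).round(4),"red",Rd, None if q is None else ("r",np.hypot(*q).round(4),"core",np.round((np.degrees(np.arctan2(q[1],q[0]))-yaw+180)%360-180,1)))
E
python3 - <<'E'
from h import *
s=sense();print(s["wrist_force"],s["wrist_torque"])
cmd(.6442,-.0440,.129,-103.4)
P,d=viewer.grab_frame("scene")
core("scene",P,(.644,-.044))
E
```

```text
[-0.7175471  -0.82869011 -1.17117774] [-0.31774721  0.02068199 -0.01140735]
shift [ 0.7 -0.4  0.1] rot [  0.    0.  -12.5] | t 14.3 pos [ 0.6434 -0.0441  0.1291] j6 105.7 yaw -115.9
scene blue [ 0.6025 -0.042 ] green [ 0.6746 -0.0515] centre [ 0.6411 -0.0471] yaw -7.6 d 0.0728 red [ 0.65795431 -0.04619741] ('r', np.float64(0.0168), 'core', np.float64(10.6))
```

>>> servo_tool --commands '[[[0,0,0],[0,0,4],1],[[0,0,0],[0,0,4],1],[[0,0,0],[0,0,4],1],[[0,0,0],[0,0,0],1],[[0,0,-40],[0,0,0],1],[[0,0,-90],[0,0,0],1],[[0,0,-130],[0,0,0],1],[[-180,-170,-130],[0,0,0],1],[[-180,-170,-130],[0,0,0],1],[[-180,-170,-130],[0,0,0],1],[[-180,-170,-130],[0,0,0],1],[[-180,-170,-130],[0,0,0],1]]'

```text
time: 15.88
position: [0.5545, 0.192, 0.26]
orientation: [[0.902, -0.432, 0.0], [-0.432, -0.902, 0.002], [-0.001, -0.002, -1.0]]
wrist_force: [-0.4, -1.1, -1.0]
width: 0.0189
finger_force: 50.1
```

```bash
python3 - <<'E'
from h import *
print(sense()["position"])
P={n:viewer.grab_frame(n)[0] for n in("scene","top")}
for n in P:
    for c in((.644,-.044),(.594,.280)):
        try: core(n,P[n],c)
        except Exception as e: print(n,c,e)
cv2.imwrite("pics/o7.png",cv2.convertScaleAbs(np.vstack([np.hstack([cv2.resize(ortho(n,P[n],c,.056,h,h/200),(300,300)) for c,h in(((.644,-.044),.03),((.594,.28),.07))]) for n in P]),alpha=1.4)[:,:,::-1])
E
```

```text
[0.55451891 0.19196893 0.25995225]
scene blue [ 0.6053 -0.0316] green [ 0.6746 -0.0516] centre [ 0.6428 -0.0424] yaw -16.1 d 0.0722 red [ 0.65755602 -0.04726779] ('r', np.float64(0.0156), 'core', np.float64(-2.2))
scene blue [0.5524 0.2973] green [0.6145 0.2628] centre [0.5865 0.2784] yaw -29.0 d 0.0711 red [0.58107677 0.26265495] ('r', np.float64(0.0166), 'core', np.float64(-80.0))
top blue [ 0.6058 -0.0334] green [ 0.675  -0.0536] centre [ 0.6432 -0.0443] yaw -16.2 d 0.0721 red [ 0.65917788 -0.0496863 ] ('r', np.float64(0.0168), 'core', np.float64(-2.4))
top (0.594, 0.28) unsupported operand type(s) for -: 'NoneType' and 'float'
```

View pics/o7.png

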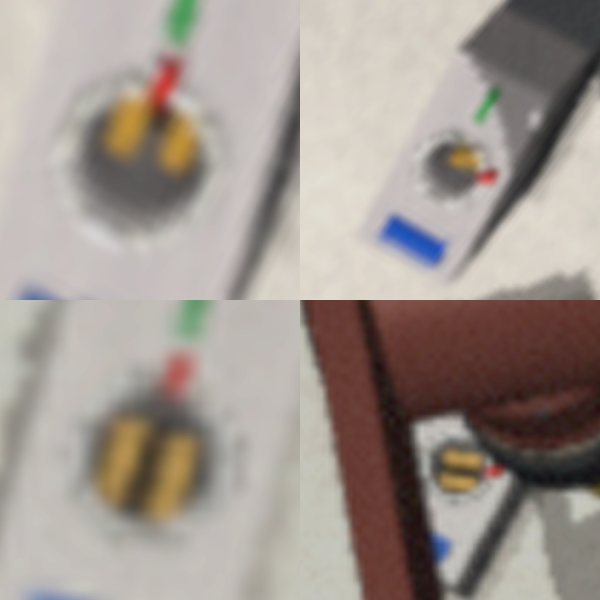

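R is tuned (core −2°). L: centre (0.5865, 0.2784), yaw −29°, core −80°.

```bash
python3 -c "
from h import *
cmd(.5865,.2784,.163,-19)"
```

```text
shift [-12.1 -94.2  96.8] rot [  0.   -0.1 -96.8] | t 16.0 pos [0.5562 0.1883 0.2598] j6 127.7 yaw -115.8
```

>>> servo_tool --commands '[[[-12,-94,0],[0,0,-97],1],[[-12,-94,0],[0,0,-97],1],[[-12,-94,0],[0,0,-97],1],[[-12,-94,0],[0,0,-97],1],[[-12,-94,0],[0,0,-97],1],[[-12,-94,0],[0,0,-97],1],[[-12,-94,0],[0,0,-97],1],[[-12,-94,40],[0,0,-97],1],[[-12,-94,70],[0,0,-97],1],[[-12,-94,97],[0,0,-97],1],[[-12,-94,97],[0,0,-97],1],[[-12,-94,97],[0,0,-97],1]]'

```text
time: 17.48
position: [0.5881, 0.2766, 0.1635]
orientation: [[0.327, 0.945, 0.002], [0.945, -0.327, 0.001], [0.001, 0.001, -1.0]]
wrist_force: [0.3, -1.1, -0.7]
width: 0.0194
finger_force: 50.0
```

```bash
python3 - <<'E'
from h import *
s=sense();R=np.array(s["orientation"]);p0=s["position"]
P,d=viewer.grab_frame("scene")
p=P.astype(int)
m=(p[...,0]>p[...,2]+28)&(p[...,1]>p[...,2]+18)
u0,v0=proj("scene",p0+R@[0,0,.0906-.03])[0].astype(int)
for v in range(v0-12,v0+12):
    u=np.nonzero(m[v,u0-12:u0+12])[0]+u0-12
    if len(u): print(v,u.min(),u.max(),round(u.mean(),2))
for h in(0,.016,.03,.045,.06): print(h,proj("scene",p0+R@[0,0,.0906-h])[0].round(2))
core("scene",P,(.588,.28))
cmd(.5865,.2784,.140,-19)
E
```

```text
181 396 406 401.0
182 397 407 402.0
183 397 407 402.0
184 398 407 402.5
185 398 405 401.5
186 400 403 401.5
187 400 403 401.5
188 400 402 401.0
189 400 402 401.0
190 399 402 400.5
191 399 402 400.5
192 399 402 400.5
193 399 402 400.5
194 399 402 400.5
195 399 402 400.5
196 399 401 400.0
197 399 401 400.0
198 398 401 399.5
199 398 401 399.5
200 399 401 400.0
0 [398.93 203.51]
0.016 [399.67 198.28]
0.03 [400.33 193.62]
0.045 [401.05 188.53]
0.06 [401.78 183.34]
scene blue [0.5487 0.2912] green [0.6137 0.2633] centre [0.5846 0.2758] yaw -23.2 d 0.0707 red [0.58154022 0.26164674] ('r', np.float64(0.0145), 'core', np.float64(-79.0))
shift [ 0.7 -2.2 24.2] rot [ 0.1 -0.1 -0. ] | t 17.5 pos [0.5883 0.277  0.1642] j6 38.1 yaw -19.0
```

>>> servo_tool --commands '[[[0.7,-2.2,10],[0,0,0],1],[[0.7,-2.2,20],[0,0,0],1],[[0.7,-2.2,24],[0,0,0],1],[[0.7,-2.2,24],[0,0,0],1],[[0.7,-2.2,27],[0,0,0],1],[[0.7,-2.2,29],[0,0,0],1],[[0.7,-2.2,30],[0,0,0],1],[[0.7,-2.2,30],[0,0,0],1]]'

```text
time: 18.52
position: [0.5858, 0.2788, 0.1327]
orientation: [[0.325, 0.946, 0.003], [0.946, -0.325, 0.0], [0.001, 0.002, -1.0]]
wrist_force: [2.4, 0.1, 0.7]
width: 0.0194
finger_force: 50.2
```

```bash
python3 -c "
from h import *
cmd(.5865,.2784,.129,-19)
print(sense()['wrist_force'],sense()['wrist_torque'])"
```

```text
shift [-0.1  0.7  3.7] rot [ 0.1 -0.1  0. ] | t 18.5 pos [0.5858 0.2788 0.1327] j6 38.2 yaw -19.0
[2.39614906 0.06845319 0.73989584] [-0.00099642 -0.54499     0.07018121]
```

>>> servo_tool --commands '[[[0,0.7,4],[0,0,0],1],[[0,0.7,4],[0,0,-10],1],[[0,0.7,4],[0,0,-20],1],[[0,0.7,4],[0,0,-30],1],[[0,0.7,4],[0,0,-40],1],[[0,0.7,4],[0,0,-50],1],[[0,0.7,4],[0,0,-60],1],[[0,0.7,4],[0,0,-70],1],[[0,0.7,4],[0,0,-78],1],[[0,0.7,4],[0,0,-86],1],[[0,0.7,4],[0,0,-86],1],[[0,0.7,4],[0,0,-86],1]]'

```text
time: 20.02
position: [0.5843, 0.2779, 0.1274]
orientation: [[-0.92, 0.392, -0.003], [0.392, 0.92, -0.001], [0.002, -0.002, -1.0]]
wrist_force: [-2.3, -1.1, 0.9]
width: 0.0189
finger_force: 50.2
```

```bash
python3 - <<'E'
from h import *
s=sense();print(s["wrist_force"],s["wrist_torque"]); p=s["position"]
cmd(.5865,.2784,.129,60)
P,d=viewer.grab_frame("scene")
core("scene",P,(.586,.28))
o=ortho("scene",P,p,.056,.05,.00025)
cv2.imwrite("pics/o8.png",cv2.convertScaleAbs(o,alpha=1.4)[:,:,::-1])
E
```

```text
[-2.3375044  -1.11975022  0.9229731 ] [-0.39777716  0.36719753 -0.03967908]
shift [-1.9  1.3 -1.6] rot [-0.1 -0.1  6.9] | t 20.0 pos [0.5843 0.2779 0.1274] j6 -47.7 yaw 66.9
scene blue [0.5485 0.2914] green [0.6156 0.2622] centre [0.5843 0.2758] yaw -23.5 d 0.0731 red [0.59836364 0.26972971] ('r', np.float64(0.0153), 'core', np.float64(0.2))
```

View pics/o8.png

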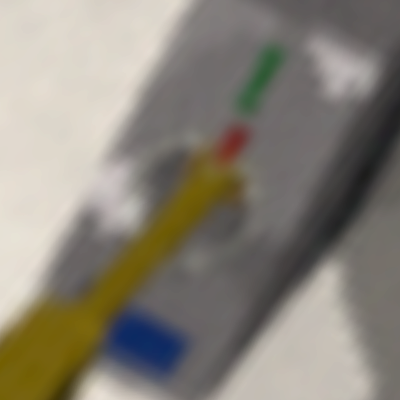

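>>> servo_tool --commands '[[[0,0,0],[0,0,-4],1],[[0,0,0],[0,0,-4],1],[[0,0,0],[0,0,-4],1],[[0,0,-40],[0,0,-4],1],[[0,0,-90],[0,0,-4],1],[[0,0,-130],[0,0,-4],1],[[60,-190,-130],[0,0,-4],1],[[60,-190,-130],[0,0,100],1],[[60,-190,-130],[0,0,100],1],[[60,-190,-130],[0,0,100],1],[[60,-190,-130],[0,0,100],1],[[60,-190,-130],[0,0,100],1]]'

```text
time: 21.58
position: [0.4571, 0.1273, 0.2591]
orientation: [[-0.29, 0.957, 0.004], [0.957, 0.29, 0.002], [0.0, 0.005, -1.0]]
wrist_force: [0.4, -0.6, -0.2]
width: 0.019
finger_force: 50.1
```

```bash
python3 - <<'E'
from h import *
P={n:viewer.grab_frame(n)[0] for n in("scene","top")}
for n in P:
    for c in((.644,-.044),(.586,.280)):
        try: core(n,P[n],c)
        except Exception as e: print(n,c,e)
cmd(.454,.0472,.2,-83.2)
E
```

```text
scene blue [ 0.6053 -0.0315] green [ 0.6746 -0.0516] centre [ 0.6428 -0.0424] yaw -16.1 d 0.0722 red [ 0.65756195 -0.04725066] ('r', np.float64(0.0156), 'core', np.float64(-2.2))
scene blue [0.5512 0.2965] green [0.6157 0.2631] centre [0.5858 0.2786] yaw -27.4 d 0.0726 red [0.59959264 0.2707038 ] ('r', np.float64(0.0159), 'core', np.float64(-2.3))
top blue [ 0.6058 -0.0334] green [ 0.6748 -0.0534] centre [ 0.6433 -0.0443] yaw -16.2 d 0.0718 red [ 0.65921829 -0.04966829] ('r', np.float64(0.0168), 'core', np.float64(-2.4))
top blue [0.5521 0.2942] green [0.6163 0.2612] centre [0.5868 0.2764] yaw -27.2 d 0.0722 red [0.60146137 0.26822425] ('r', np.float64(0.0168), 'core', np.float64(-1.8))
shift [-75.7 -26.9  58.9] rot [ 1.000e-01 -2.000e-01  1.005e+02] | t 21.7 pos [0.457  0.1274 0.259 ] j6 -10.2 yaw 17.3
```

Both cores within −2.5°. Return the tool.

>>> servo_tool --commands '[[[-76,-26,0],[0,0,100.5],1],[[-76,-26,0],[0,0,100.5],1],[[-76,-26,0],[0,0,100.5],1],[[-76,-26,0],[0,0,100.5],1],[[-76,-26,0],[0,0,100.5],1],[[-76,-26,0],[0,0,100.5],1],[[-76,-26,0],[0,0,100.5],1],[[-76,-26,0],[0,0,100.5],1],[[-76,-26,0],[0,0,100.5],1],[[-76,-26,40],[0,0,100.5],1],[[-76,-26,60],[0,0,100.5],1],[[-76,-26,60],[0,0,100.5],1]]'

```text
time: 23.18
position: [0.4528, 0.047, 0.1966]
orientation: [[0.993, 0.121, -0.003], [0.121, -0.993, 0.001], [-0.003, -0.001, -1.0]]
wrist_force: [0.1, 0.7, -0.4]
width: 0.0191
finger_force: 50.1
```

```bash
python3 - <<'E'
from h import *
s=sense();R=np.array(s["orientation"]);p0=s["position"]
p=viewer.grab_frame("scene")[0].astype(int)
m=(p[...,0]>p[...,2]+28)&(p[...,1]>p[...,2]+18)
u0,v0=proj("scene",p0+R@[0,0,.0906-.04])[0].astype(int)
for v in range(v0-8,v0+14,2):
    u=np.nonzero(m[v,u0-14:u0+14])[0]+u0-14
    if len(u): print(v,u.min(),u.max(),round(u.mean(),2))
for h in(0,.016,.03,.045,.06): print(h,proj("scene",p0+R@[0,0,.0906-h])[0].round(2))
cmd(.4528,.0475,.18,-83.2)
E
```

```text
170 280 291 285.5
172 282 290 286.0
174 284 287 285.5
176 284 287 285.5
178 284 287 285.5
180 284 287 285.5
182 285 288 286.5
184 285 288 286.5
186 285 288 286.5
188 285 287 286.0
0 [286.54 192.36]
0.016 [286.16 186.95]
0.03 [285.83 182.12]
0.045 [285.47 176.86]
0.06 [285.09 171.49]
shift [-1.1 -0.7 18.1] rot [-0.   0.   0.1] | t 23.2 pos [0.454  0.0469 0.1981] j6 80.1 yaw -83.1
```

>>> servo_tool --commands '[[[-0.6,-0.5,20],[0,0,0],1],[[-0.6,-0.5,40],[0,0,0],1],[[-0.6,-0.5,60],[0,0,0],1],[[-0.6,-0.5,70],[0,0,0],1],[[-0.6,-0.5,70],[0,0,0],1]]'

```text
time: 23.85
position: [0.4536, 0.0471, 0.1286]
orientation: [[0.993, 0.119, 0.0], [0.119, -0.993, 0.0], [0.0, -0.0, -1.0]]
wrist_force: [0.3, -0.3, -0.6]
width: 0.0193
finger_force: 50.1
```

>>> servo_tool --commands '[[[-0.5,0,8],[0,0,0],1],[[-0.5,0,14],[0,0,0],1],[[-0.5,0,20],[0,0,0],1],[[-0.5,0,26],[0,0,0],1],[[-0.5,0,30],[0,0,0],1],[[-0.5,0,31],[0,0,0],1],[[-0.5,0,31],[0,0,0],1]]'

```text
time: 24.72
position: [0.4528, 0.047, 0.0973]
orientation: [[0.993, 0.119, 0.0], [0.119, -0.993, 0.0], [0.0, 0.0, -1.0]]
wrist_force: [-0.0, 0.1, -0.6]
width: 0.0195
finger_force: 50.1
```

>>> servo_tool --commands '[[[0,0,0],[0,0,0],-0.4],[[0,0,0],[0,0,0],-0.4],[[0,0,0],[0,0,0],-0.4],[[0,0,0],[0,0,0],-0.4],[[0,0,-30],[0,0,0],-0.4],[[0,0,-80],[0,0,0],-0.4],[[0,0,-130],[0,0,0],-0.4],[[-100,160,-130],[0,0,0],-1],[[-100,160,-130],[0,0,0],-1],[[-100,160,-130],[0,0,0],-1],[[-100,160,-130],[0,0,0],-1]]'

```text
time: 26.1
position: [0.3709, -0.1271, 0.2275]
orientation: [[0.994, 0.11, 0.0], [0.11, -0.994, -0.001], [0.0, 0.001, -1.0]]
wrist_force: [-0.0, -0.5, -0.4]
width: 0.0856
finger_force: 0.0
```

```bash
python3 - <<'E'
from h import *
P={};D={}
for n in("scene","top"): P[n],D[n]=viewer.grab_frame(n)
for n in P:
    for c in((.644,-.044),(.586,.280)):
        try: core(n,P[n],c)
        except Exception as e: print(n,c,e)
    p=P[n].astype(int); w=cloud(n,D[n]); r=np.hypot(w[...,0]-.47,w[...,1]+.3)
    m=(p[...,1]>p[...,0]+25)&(p[...,1]>p[...,2]+20)&(r<.25)&(abs(w[...,2])<.04)
    print(n,"tray",m.sum(),cv2.minAreaRect(w[m][:,:2].astype(np.float32)*1000))
    r=np.hypot(w[...,0]-.452,w[...,1]-.047)
    m=(p[...,0]>p[...,2]+30)&(p[...,1]>p[...,2]+18)&(r<.05)&(w[...,2]>.11); q=w[m]
    if len(q): print("handle top z",np.percentile(q[:,2],[50,95]),cv2.minAreaRect(q[q[:,2]>.127][:,:2].astype(np.float32)*1000))
u,v=proj("scene",[[.452,.047,.09]])[0].astype(int)
cv2.imwrite("pics/o9.png",np.hstack([cv2.resize(P["scene"],(560,420)),cv2.resize(P["scene"][v-35:v+35,u-20:u+20],(240,420))])[:,:,::-1])
cmd(.6432,-.0436,.1,73.8)
E
```

```text
scene blue [ 0.6053 -0.0316] green [ 0.6746 -0.0516] centre [ 0.6428 -0.0424] yaw -16.1 d 0.0721 red [ 0.65761263 -0.04728754] ('r', np.float64(0.0156), 'core', np.float64(-2.2))
scene blue [0.5512 0.2965] green [0.6156 0.2631] centre [0.5858 0.2786] yaw -27.4 d 0.0725 red [0.59974337 0.27059651] ('r', np.float64(0.016), 'core', np.float64(-2.4))
scene tray 8663 ((456.4880065917969, -298.1495361328125), (197.06216430664062, 312.0539855957031), 4.611578941345215)
handle top z [0.12670761 0.13404522] ((453.21270751953125, 49.19052505493164), (25.20903778076172, 19.74403190612793), 3.5672104358673096)
top blue [ 0.6058 -0.0334] green [ 0.6749 -0.0536] centre [ 0.6433 -0.0443] yaw -16.2 d 0.072 red [ 0.65925517 -0.04969313] ('r', np.float64(0.0169), 'core', np.float64(-2.2))
top blue [0.5521 0.2942] green [0.6162 0.2612] centre [0.5868 0.2764] yaw -27.2 d 0.0721 red [0.60136487 0.26821668] ('r', np.float64(0.0167), 'core', np.float64(-2.0))
top tray 5089 ((470.6949462890625, -296.8269348144531), (159.56016540527344, 310.82440185546875), 4.035849571228027)
handle top z [0.13314145 0.13894955] ((450.9254455566406, 46.55091094970703), (23.81844711303711, 18.605249404907227), 10.216986656188965)
shift [278.4 -48.5 127.5] rot [   0.    -0.  -157.1] | t 26.2 pos [ 0.3722 -0.1241  0.2273] j6 54.6 yaw -83.3
```

View pics/o9.png

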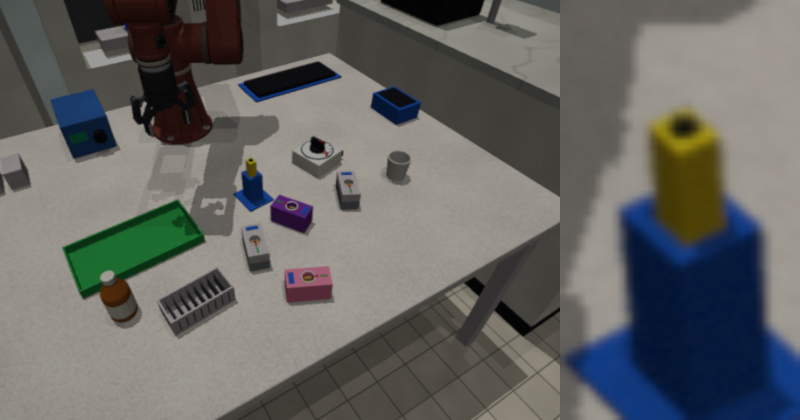

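Tool sits upright in the stand. Grasp R.

```bash
python3 -c "
from h import *
cmd(.643,-.0436,.017,-106.2)"
```

```text
shift [278.2 -48.5 210.5] rot [-0.  -0.  22.9] | t 26.2 pos [ 0.3722 -0.1241  0.2273] j6 54.6 yaw -83.3
```

>>> servo_tool --commands '[[[278,-48.5,0],[0,0,23],-1],[[278,-48.5,0],[0,0,23],-1],[[278,-48.5,0],[0,0,23],-1],[[278,-48.5,0],[0,0,23],-1],[[278,-48.5,0],[0,0,23],-1],[[278,-48.5,0],[0,0,23],-1],[[278,-48.5,60],[0,0,23],-1],[[278,-48.5,120],[0,0,23],-1],[[278,-48.5,160],[0,0,23],-1],[[278,-48.5,190],[0,0,23],-1],[[278,-48.5,209],[0,0,23],-1],[[278,-48.5,209],[0,0,23],-1]]'

```text
time: 27.7
position: [0.6409, -0.0414, 0.0167]
orientation: [[0.961, -0.278, -0.004], [-0.278, -0.961, 0.001], [-0.004, 0.0, -1.0]]
wrist_force: [0.4, -0.5, 0.0]
width: 0.0853
finger_force: 0.0
```

>>> servo_tool --commands '[[[0,0,0],[0,0,0],1],[[0,0,0],[0,0,0],1],[[0,0,0],[0,0,0],1],[[0,0,0],[0,0,0],1],[[0,0,0],[0,0,0],1],[[0,0,-20],[0,0,0],1],[[0,0,-60],[0,0,0],1],[[0,0,-120],[0,0,0],1],[[0,0,-120],[0,0,0],1]]' --newtons 50

```text
time: 28.82
position: [0.6475, -0.0432, 0.146]
orientation: [[0.96, -0.279, 0.013], [-0.279, -0.96, -0.002], [0.014, -0.002, -1.0]]
wrist_force: [0.7, -0.9, -3.7]
width: 0.0495
finger_force: 53.9
```

```bash
python3 -c "
from h import *
c,s=np.cos(np.radians(4)),np.sin(np.radians(4))
for y in(-.07,.07): print(.4707-s*y,-.297+c*y)
cmd(.4707+s*.07,-.297-c*.07,.13,-86)
print(sense()['width'],sense()['wrist_force'])"
```

```text
0.47558295316208876 -0.36682948351818767
0.46581704683791125 -0.2271705164818123
shift [-75.1 358.8  14.3] rot [  0.   -0.8 -20.2] | t 28.8 pos [ 0.6475 -0.0432  0.146 ] j6 96.2 yaw -106.2
0.04953466180600894 [ 0.71792671 -0.87279512 -3.73891051]
```

>>> servo_tool --commands '[[[-75,359,0],[0,0,-20.2],1],[[-75,359,0],[0,0,-20.2],1],[[-75,359,0],[0,0,-20.2],1],[[-75,359,0],[0,0,-20.2],1],[[-75,359,0],[0,0,-20.2],1],[[-75,359,0],[0,0,-20.2],1],[[-75,359,0],[0,0,-20.2],1],[[-75,359,0],[0,0,-20.2],1],[[-75,359,50],[0,0,-20.2],1],[[-75,359,80],[0,0,-20.2],1],[[-75,359,80],[0,0,-20.2],1]]'

```text
time: 30.2
position: [0.4684, -0.3618, 0.0541]
orientation: [[0.997, 0.072, -0.007], [0.072, -0.997, 0.007], [-0.006, -0.008, -1.0]]
wrist_force: [0.1, 0.8, -4.5]
width: 0.049
finger_force: 54.3
```

```bash
python3 -c "
from h import *
cmd(.4756,-.3668,.0225,-86)
print(sense()['width'],sense()['wrist_force'])"
```

```text
shift [ 7.   5.8 31.6] rot [-0.4  0.4  0.1] | t 30.2 pos [ 0.4684 -0.3618  0.0541] j6 41.4 yaw -85.9
0.049006439181319125 [ 0.05687126  0.75271949 -4.50822576]
```

>>> servo_tool --commands '[[[4,4,10],[0,0,0],1],[[4,4,20],[0,0,0],1],[[4,4,27],[0,0,0],1],[[4,4,30],[0,0,0],1],[[4,4,30],[0,0,0],1],[[4,4,30],[0,0,0],1]]'

```text
time: 30.95
position: [0.475, -0.3704, 0.0287]
orientation: [[0.998, 0.07, 0.0], [0.07, -0.998, -0.0], [0.0, 0.0, -1.0]]
wrist_force: [0.5, 0.2, -3.4]
width: 0.0494
finger_force: 54.5
```

>>> servo_tool --commands '[[[0,0,3],[0,0,0],1],[[0,0,6],[0,0,0],1],[[0,0,7],[0,0,0],1],[[0,0,7],[0,0,0],1]]'

```text
time: 31.45
position: [0.4753, -0.3707, 0.0256]
orientation: [[0.998, 0.07, -0.0], [0.07, -0.998, -0.0], [-0.0, -0.0, -1.0]]
wrist_force: [-9.2, 4.7, 16.5]
width: 0.0499
finger_force: 57.1
```

Floor contact; release and go to L.

>>> servo_tool --commands '[[[0,0,-1],[0,0,0],-1],[[0,0,-1],[0,0,0],-1],[[0,0,-1],[0,0,0],-1],[[0,0,-1],[0,0,0],-1],[[0,0,-50],[0,0,0],-1],[[0,0,-110],[0,0,0],-1],[[0,0,-170],[0,0,0],-1],[[0,0,-200],[0,0,0],-1],[[0,0,-200],[0,0,0],-1]]'

```text
time: 32.58
position: [0.4766, -0.3718, 0.2252]
orientation: [[0.998, 0.07, 0.005], [0.07, -0.998, -0.005], [0.005, 0.006, -1.0]]
wrist_force: [-0.1, 0.1, -1.2]
width: 0.0852
finger_force: 0.0
```

```bash
python3 - <<'E'
from h import *
P,D=viewer.grab_frame("scene"); core("scene",P,(.586,.28))
w=cloud("scene",D); m=(np.hypot(w[...,0]-.475,w[...,1]+.37)<.06)&(w[...,2]>.04)&(w[...,2]<.1)
print(np.percentile(w[m][:,2],[10,50,90]),m.sum())
try: core("scene",P,(.475,-.37))
except Exception as e: print(e)
cmd(.5863,.2778,.22,62.7)
E
```

```text
scene blue [0.5512 0.2965] green [0.6157 0.2631] centre [0.5858 0.2786] yaw -27.4 d 0.0726 red [0.59963502 0.27064552] ('r', np.float64(0.0159), 'core', np.float64(-2.4))
[0.05000094 0.06068063 0.06264912] 1059
scene blue [ 0.4302 -0.373 ] green [ 0.481  -0.4074] centre [ 0.4625 -0.3948] yaw -34.1 d 0.0613 red [ 0.4838952  -0.36926317] ('r', np.float64(0.0333), 'core', np.float64(84.2))
shift [ 156.1 -639.     1.3] rot [ 2.000e-01  1.000e-01 -1.487e+02] | t 32.6 pos [ 0.4753 -0.3705  0.2222] j6 41.4 yaw -86.0
```

>>> servo_tool --commands '[[[156,-639,0],[0,0,-148.7],-1],[[156,-639,0],[0,0,-148.7],-1],[[156,-639,0],[0,0,-148.7],-1],[[156,-639,0],[0,0,-148.7],-1],[[156,-639,0],[0,0,-148.7],-1],[[156,-639,0],[0,0,-148.7],-1],[[156,-639,0],[0,0,-148.7],-1],[[156,-639,0],[0,0,-148.7],-1],[[156,-639,0],[0,0,-148.7],-1],[[156,-639,0],[0,0,-148.7],-1],[[156,-639,0],[0,0,-148.7],-1],[[156,-639,0],[0,0,-148.7],-1]]'

```text
time: 34.12
position: [0.5838, 0.2806, 0.217]
orientation: [[-0.688, 0.725, -0.006], [0.725, 0.688, -0.001], [0.003, -0.005, -1.0]]
wrist_force: [-0.7, 0.6, -0.0]
width: 0.0854
finger_force: 0.0
```

```bash
python3 - <<'E'
from h import *
P,D=viewer.grab_frame("scene"); core("scene",P,(.586,.28))
cmd(.5863,.2778,.017,62.7)
E
```

```text
scene blue [0.5514 0.2961] green [0.616  0.2629] centre [0.586  0.2783] yaw -27.2 d 0.0727 red [0.59926308 0.27111192] ('r', np.float64(0.015), 'core', np.float64(-1.3))
shift [ -3.4   2.  200. ] rot [ -0.3  -0.2 -19. ] | t 34.2 pos [0.5838 0.2793 0.217 ] j6 -24.3 yaw 43.7
```

>>> servo_tool --commands '[[[-3,1,40],[0,0,-19],-1],[[-3,1,90],[0,0,-19],-1],[[-3,1,130],[0,0,-19],-1],[[-3,1,160],[0,0,-19],-1],[[-3,1,185],[0,0,-19],-1],[[-3,1,198],[0,0,-19],-1],[[-3,1,198],[0,0,-19],-1],[[-3,1,198],[0,0,-19],-1]]'

```text
time: 35.17
position: [0.5892, 0.2769, 0.0241]
orientation: [[-0.882, 0.471, 0.001], [0.471, 0.882, 0.001], [-0.001, 0.001, -1.0]]
wrist_force: [0.1, 1.0, -0.1]
width: 0.0856
finger_force: 0.0
```

>>> servo_tool --commands '[[[0,0,0],[0,0,0],1],[[0,0,0],[0,0,0],1],[[0,0,0],[0,0,0],1],[[0,0,0],[0,0,0],1],[[0,0,0],[0,0,0],1],[[0,0,-20],[0,0,0],1],[[0,0,-80],[0,0,0],1],[[0,0,-140],[0,0,0],1],[[0,0,-180],[0,0,0],1],[[0,0,-180],[0,0,0],1]]'

```text
time: 36.42
position: [0.5912, 0.2779, 0.2086]
orientation: [[-0.882, 0.47, 0.009], [0.471, 0.882, 0.004], [-0.007, 0.008, -1.0]]
wrist_force: [0.3, 0.1, -4.2]
width: 0.0497
finger_force: 54.3
```

```bash
python3 -c "
from h import *
cmd(.4660,-.2285,.2,94)
print(sense()['width'],sense()['wrist_force'])"
```

```text
shift [-127.7 -505.8    5.6] rot [  0.3   0.5 -32.1] | t 36.4 pos [0.5912 0.2779 0.2086] j6 -42.9 yaw 61.9
0.049746979547270496 [ 0.25783943  0.11768263 -4.17718271]
```

>>> servo_tool --commands '[[[-127.7,-505.8,0],[0,0,-32],1],[[-127.7,-505.8,0],[0,0,-32],1],[[-127.7,-505.8,0],[0,0,-32],1],[[-127.7,-505.8,0],[0,0,-32],1],[[-127.7,-505.8,0],[0,0,-32],1],[[-127.7,-505.8,0],[0,0,-32],1],[[-127.7,-505.8,0],[0,0,-32],1],[[-127.7,-505.8,0],[0,0,-32],1],[[-127.7,-505.8,0],[0,0,-32],1],[[-127.7,-505.8,0],[0,0,-32],1],[[-127.7,-505.8,50],[0,0,-32],1],[[-127.7,-505.8,90],[0,0,-32],1]]'

```text
time: 37.92
position: [0.4617, -0.2274, 0.1099]
orientation: [[-0.998, -0.069, -0.003], [-0.069, 0.998, 0.003], [0.003, 0.003, -1.0]]
wrist_force: [0.3, -0.6, -3.2]
width: 0.0496
finger_force: 54.9
```

>>> servo_tool --commands '[[[0,0,0],[0,0,0],1],[[0,0,0],[0,0,0],1],[[0,0,0],[0,0,0],1]]'

```text
time: 38.3
position: [0.465, -0.2304, 0.1156]
orientation: [[-0.998, -0.069, 0.004], [-0.069, 0.998, -0.002], [-0.004, -0.003, -1.0]]
wrist_force: [0.2, -0.1, -3.0]
width: 0.0492
finger_force: 54.8
```

```bash
python3 -c "
from h import *
cmd(.4660,-.2285,.034,94)
print(sense()['width'],sense()['wrist_force'])"
```

```text
shift [-0.9  2.  81.6] rot [-0.1  0.2 -0. ] | t 38.3 pos [ 0.465  -0.2304  0.1156] j6 -128.1 yaw 94.0
0.04923948090017129 [ 0.24607972 -0.05905544 -2.95747985]
```

>>> servo_tool --commands '[[[0,2,30],[0,0,0],1],[[0,2,55],[0,0,0],1],[[0,2,72],[0,0,0],1],[[0,2,80],[0,0,0],1],[[0,2,80],[0,0,0],1],[[0,2,80],[0,0,0],1]]'

```text
time: 39.05
position: [0.464, -0.2283, 0.0343]
orientation: [[-0.998, -0.069, 0.002], [-0.069, 0.998, -0.001], [-0.002, -0.001, -1.0]]
wrist_force: [-0.7, -0.2, -3.4]
width: 0.0489
finger_force: 54.8
```

>>> servo_tool --commands '[[[0,0,2],[0,0,0],1],[[0,0,3],[0,0,0],1],[[0,0,4],[0,0,0],1],[[0,0,4],[0,0,0],1]]'

```text
time: 39.55
position: [0.4631, -0.2278, 0.0296]
orientation: [[-0.998, -0.069, -0.0], [-0.069, 0.998, -0.0], [0.0, -0.0, -1.0]]
wrist_force: [-0.7, 0.1, 0.6]
width: 0.0494
finger_force: 55.2
```

Just touching; a bit further, then release and retreat.

>>> servo_tool --commands '[[[0,0,1.5],[0,0,0],1],[[0,0,2.5],[0,0,0],1],[[0,0,2.5],[0,0,0],1]]'

```text
time: 39.92
position: [0.4631, -0.2278, 0.0296]
orientation: [[-0.998, -0.069, -0.002], [-0.069, 0.998, 0.001], [0.002, 0.001, -1.0]]
wrist_force: [-8.2, 3.4, 16.4]
width: 0.0491
finger_force: 57.4
```

>>> servo_tool --commands '[[[0,0,-1],[0,0,0],-1],[[0,0,-1],[0,0,0],-1],[[0,0,-1],[0,0,0],-1],[[0,0,-1],[0,0,0],-1],[[0,0,-50],[0,0,0],-1],[[0,0,-110],[0,0,0],-1],[[0,0,-170],[0,0,0],-1],[[100,150,-200],[0,0,0],-1],[[100,150,-200],[0,0,0],-1],[[100,150,-200],[0,0,0],-1],[[100,150,-200],[0,0,0],-1]]'

```text
time: 41.3
position: [0.3515, -0.0829, 0.227]
orientation: [[-0.997, -0.072, 0.002], [-0.072, 0.997, -0.0], [-0.002, -0.001, -1.0]]
wrist_force: [-0.0, 0.3, -0.6]
width: 0.0849
finger_force: 0.0
```

```bash
python3 - <<'E'
from h import *
P={};D={}
for n in("scene","top"): P[n],D[n]=viewer.grab_frame(n)
w=cloud("scene",D["scene"])
for c in((.475,-.37),(.464,-.228)):
    m=(np.hypot(w[...,0]-c[0],w[...,1]-c[1])<.045)&(w[...,2]>.055)&(w[...,2]<.075); q=w[m]
    A=np.c_[q[:,:2]-c,np.ones(len(q))]; print("plane",np.linalg.lstsq(A,q[:,2],rcond=None)[0].round(4))
    m=(np.hypot(w[...,0]-c[0],w[...,1]-c[1])<.075)&(w[...,2]>.055)&(w[...,2]<.075)
    print(cv2.minAreaRect(w[m][:,:2].astype(np.float32)*1000))
a=np.hstack([cv2.resize(ortho("scene",P["scene"],c,.061,h,h/250),(400,400)) for c,h in(((.470,-.297),.13),((.4077,.29),.07))])
cv2.imwrite("pics/oA.png",cv2.convertScaleAbs(a,alpha=1.4)[:,:,::-1])
print(sense()["time"],sense()["position"])
E
```

```text
plane [-0.0006  0.0066  0.061 ]
((473.77764892578125, -368.74188232421875), (105.70970916748047, 49.63346481323242), 4.073790550231934)
plane [-0.001   0.0053  0.0613]
((461.7021789550781, -225.68057250976562), (102.97338104248047, 50.6370964050293), 4.61512565612793)
41.4 [ 0.35338192 -0.08502158  0.22712072]
```

View pics/oA.png

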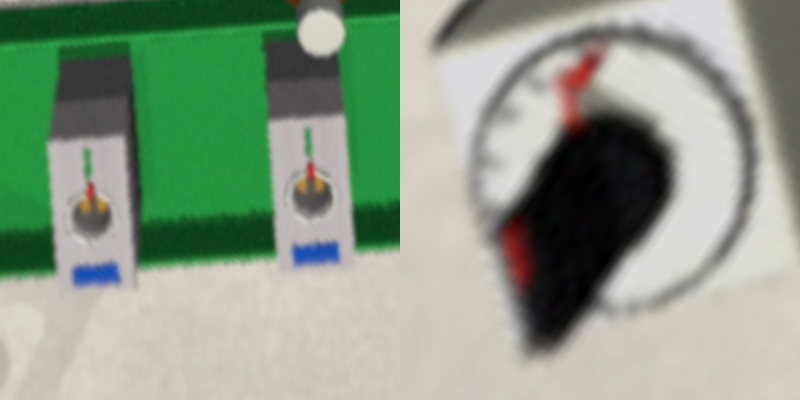

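Both modules are flat in the tray, with red in line with green, and the knob pointer is at its pin. Quick numeric knob check, then hand in.

```bash
python3 - <<'E'
from h import *
P,D=viewer.grab_frame("top"); w=cloud("top",D)
m=(abs(w[...,2]-.086)<.006)&(np.hypot(w[...,0]-.4077,w[...,1]-.29)<.03)
R=cv2.minAreaRect(w[m][:,:2].astype(np.float32)*1000); print(R)
m=(abs(w[...,2]-.05)<.006)&(np.hypot(w[...,0]-.406,w[...,1]-.286)<.08)
R2=cv2.minAreaRect(w[m][:,:2].astype(np.float32)*1000); print(R2)
a=(R[2]+(90 if R[1][1]>R[1][0] else 0)-R2[2]+45)%90-45; print(a)
if abs(a)<4.5: print(order.close_job())
E
```

```text
((407.9584655761719, 289.7864990234375), (45.446678161621094, 13.928751945495605), 15.990097999572754)
((408.00286865234375, 290.3835144042969), (110.30469512939453, 110.40531921386719), 14.88027572631836)
1.1098222732543945
the job is handed in; nothing more can be done
None
```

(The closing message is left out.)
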